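Feed the amber dish through the dryer flap

ROBOT

A 6-joint arm with a two-finger parallel gripper is mounted at the origin on the work surface. World frame = base frame: x ahead of the robot, y to its left, z up, the work surface at z = 0. Lengths are in m, angles in rad, forces in N, time in s.
With the tool pointing down it reaches from about 0.35 to 0.775 m from the base axis. Payload 7.3 kg.
Tool frame: the origin (TCP) lies at the very end of the fingers, on their centre line; the grasp point (between the pads) lies 19 mm behind it; z points along the fingers, x is the direction in which the jaws open and shut, and the axes are right-handed (so a half turn about z gives the same grasp; the last joint's range is limited). The gripper opens to 92 mm and grips with 3 to 60 N. Pads are 19 mm wide; open, the fingers measure 130 mm over their backs; the gripper's body (75 mm by 190 mm) begins 47 mm behind the grasp point.
Start: joints at [-1.315, 0.342, 1.524, -0, 1.275, -0.146], TCP at [0.205, -0.483, 0.227] pointing down, gripper open.
Joint ranges: [-2.53, 2.53], [-0.77, 2.02], [0.04, 2.7], [-1, 4.14], [0.28, 2.66], [-3.11, 3.11]. Speed limits (rad/s): [2.57, 2.57, 3.14, 3.14, 3.14, 3.14].

INTERFACE

Orientations are given as [roll, pitch, yaw] about the fixed x, y, z axes, in that order (R = Rz(yaw) Ry(pitch) Rx(roll)).
In Python, from cell import robot, read_camera, nets gives the robot as it stands. The module is installed in compiled form; this text tells all that it offers.
- The arm moves only by the tool carry_out, never from a script. Its arguments are lists of equal length, an entry for each row: "translation": the shift along the tool's x, y, z in m, a list of three; "turn": the turn, a rotation vector about the tool's x, y, z in rad, a list of three; "gripper": the gripper's target within -1 to 1 (shut at 1, half-way at 0, fully open at -1). A call has 1 to 10 rows; each row shifts and turns the commanded pose from where the row before left it, along the tool's axes as they then stand; what a row does not reach is not made up. A row lasts 1/10 s, in which the tool goes at most 50 mm and 8.59 degrees, less where a joint would pass 70% of its speed; a pose out of reach is approached as far as the arm can. A call with a gripper value outside its range is refused whole. The fingers move at their own pace and stop on an object; "squeeze" is the grip in N (left out, the last holds). Time passes only in rows, so rows that do not move let the fingers close. It gives the time, the measured TCP pose, the force and the opening at its end, in the units of the state.
- robot.observe(): the state, without advancing time (a new reading comes with each control period).
- read_camera(name): name is "side" or "top" or "wrist"; returns a dict with "img" (400x640x3 uint8, red, green, blue), "fx", "fy", "cx", "cy" (pixels), "world_from_camera" (4x4, takes a point from camera to world coordinates). Camera axes: x right, y down, z forward; pixel columns grow to the right and rows downward; lengths in m; the calibration is good to about 2 mm. A picture is of the moment at which its call begins. There is no depth.
- robot.hand_in(): hands the job in, once; it reports no verdict.
Trained networks look in a picture, given as the dict that the camera call returned (one of the last four; its "shot" number tells which), for a name from the list of things; names that differ only in an ending like _2 or _b are one class to them, and where a whole thing is asked for, a point or a joint stands for the part that bears it (a point fixed in the world has none). Each returns a list of dicts, best first, with "score" (0 to 1); they miss things now and then, are a little off and sometimes report something else, mostly with a low value. They report only what shows in the picture. A call takes as long as a camera call. They do not tell look-alikes from the thing itself.
- nets.regions_of(picture, name): "region" (400x640 bool, what is visible of it) and "pixel" ([column, row] in pixels, amid what is visible of it).
- nets.tip_of(picture, name): "pixel" ([column, row] in pixels: a listed point, or the origin of a listed thing).
The state is a dict: "time": time; "qpos": joint angles; "qvel": joint speeds; "joint_efforts": joint torques, N m; "tool_pos": TCP position; "tool_rot": TCP orientation; "contact_force": force on the tool from outside, world axes, zero at the start; "torque": the same for the moment, N m; "opening": finger opening in m.
Only numpy, scipy, OpenCV 4.12 (cv2) and the standard library are available. Lean on these libraries where they do the work, as an engineer would, in place of code of your own. Each camera call takes 0.05 s, during which the arm holds its last target. There are 200 camera calls.

TASK

With the fingertips, slide the amber glass dish along the bench and push it in through the dryer's hanging blue flap until it is wholly inside, then draw the fingers back out so that the flap swings shut behind it. The dish must stay flat on the bench all the way: do not pinch or lift it, and slide it steadily and gently rather than flinging it in. Leave the green dish and everything else standing where it is.

Things in the scene. Friction and masses are not known exactly. Their poses are not given: they have to be found in the camera images.
- dish_amber: The work piece: heavy round pressed-glass dish of AMBER (orange-brown) glass, a plain upright-sided disc 76 mm across and 20 mm high with a shallow ribbed hollow in the top; about 0.2 kg; lies flat on the bench. Origin: centre of its underside, z up.
- dish_green: Bystander: a dish of the same shape and size (76 mm across, 20 mm high) in GREEN glass, loose on the bench; the two dishes may stand either way round. Origin: centre of its underside.
- dryer: Glass dryer fixed to the bench: low stainless tunnel, its floor the bench itself, a flap across its mouth. Origin: on the bench, mid-width, below the flap's hinge line. Its x axis points level INTO the tunnel (roughly to the robot's left), z up. Mouth and inside 160 mm wide, 226 mm deep; walls 50 mm, the two mouth posts 90 mm high. No lintel: it is open on top from the mouth to x = 100 mm, a wire guard 50 mm up from there on.
- guides (a point): Point on the bench midway between the outer ends of the dryer's two fixed guide rails (6 mm thick, 24 mm high). The rails flare outwards from the mouth posts (160 mm apart, at dryer x = -5 mm) to this point's line, 64 mm before the hinge, where they stand about 185 mm apart.
- fan_box (a point): Middle of the front top edge of the white fan box at the dryer's closed end: 148 mm behind the hinge, 153 mm above the bench. Nothing nearer the mouth is higher than 90 mm.
- flap (a joint): Blue gravity flap: panel 154 mm wide, 3 mm thick, from 16 to 34 mm above the bench, on a strap at each end (inner faces 146 mm apart) from pivots 86 mm up; nothing spans the mouth above it. Rad: 0 shut, grows as it swings into the tunnel, stops at 1.45, never outwards. About 50 g, no spring: falls shut by itself, but stays propped on a 20 mm high dish whose rear edge is under 25 mm past the hinge line.
- goblet1: Bystander: amber goblet standing upside down, 76 mm across, 127 mm high, loose. Origin: centre of its underside.
- goblet2: Bystander: another such goblet, 76 mm across, 127 mm high.
- goblet3: Bystander: another such goblet, 76 mm across, 127 mm high.
- spray: Bystander: white bottle with blue cap, 64 mm across, 190 mm high, loose. Origin: centre of its underside.
- jar: Bystander: white jar with green lid, 72 mm across, 85 mm high, loose. Origin: centre of its underside.
- brush: Bystander: blue-handled scrubbing brush lying on the bench, about 20 cm long and under 40 mm high, loose; origin near its middle.
Not all that is in view belongs to the job. Of the things that look like the dish_amber, the middle-sized one is meant.

How it is judged:
On the way, in this order (a step that is already met when the one before it is completed fails the run):
1. the amber dish has pushed the flap open and is under it (value of joint flap above 0.25 rad and x of dish_amber in the frame of dryer between -0.04 and 0.04 m and y of dish_amber in the frame of dryer between -0.075 and 0.075 m), for 0.05 s.
2. the amber dish is wholly past the flap, inside the dryer (x of dish_amber in the frame of dryer between 0.045 and 0.2 m and y of dish_amber in the frame of dryer between -0.075 and 0.075 m), for 0.1 s.
At the end, for the whole second after the job is handed in: The amber dish lies flat on the bench inside the dryer, its centre more than 45 mm past the hinge line, at rest, and the flap hangs shut behind it (under 0.08 rad) (all of step 2 and value of joint flap below 0.08 rad and angle between dish_amber's own z axis and vertical below 0.1 rad and height (world z) of dish_amber below 0.006 m and linear speed of dish_amber below 0.02 m/s); the robot touches nothing.
It fails at once if the amber dish is lifted off the bench (over 12 mm) or tipped (over 0.3 rad) (height (world z) of dish_amber above 0.012 m or angle between dish_amber's own z axis and vertical above 0.3 rad).
It fails at once if the amber dish is flung (faster than 0.5 m/s) (linear speed of dish_amber above 0.5 m/s).
It fails at once if the amber dish is pinched or rammed with the fingers (over 35 N) (contact force between the fingers and dish_amber above 35 N).
It fails at once if a bystander is moved more than 20 mm or tipped over (distance of any of dish_green, goblet1, goblet2, goblet3, spray, jar, brush from where it was at the start of the episode above 0.02 m).
It also fails if it takes over 54 s, if anything falls off the work surface, if the arm or the gripper's body presses on something with over 40 N, if the wrist force passes 120 N, or if a joint passes its speed limit or range.

## Working session

There is one attempt and no reset: what is moved stays moved. The work goes in short steps, Python scripts to look and compute and a tool call to move; the robot and the scene stay as the last step left them, time stands still between calls to the robot, and variables do not carry over. Pictures are saved under pics/ and viewed, about 8 in all and at most 12, crops included, and the job is handed in when it is done.

Besides the shell and the picture viewer there is one more tool, called after "Call:" in YAML: its name, and indented under it one key for each argument. carry_out: Moves the arm, as the interface text tells. Its arguments: {"type":"object","properties":{"translation":{"type":"array","items":{"type":"array","items":{"type":"number"}}},"turn":{"type":"array","items":{"type":"array","items":{"type":"number"}}},"gripper":{"type":"array","items":{"type":"number"}},"squeeze":{"type":"number"}},"required":["translation","turn","gripper"]}

```bash
mkdir -p pics; cat > h.py <<'E'
import numpy as np, cv2
from cell import robot, read_camera, nets
def ray(p,uv,z):
    T=np.array(p["world_from_camera"]); d=T[:3,:3]@np.array([(uv[0]-p["cx"])/p["fx"],(uv[1]-p["cy"])/p["fy"],1.])
    o=T[:3,3]; return o+d*(z-o[2])/d[2]
def proj(p,X):
    T=np.linalg.inv(np.array(p["world_from_camera"])); c=T[:3,:3]@np.array(X)+T[:3,3]
    return [p["fx"]*c[0]/c[2]+p["cx"],p["fy"]*c[1]/c[2]+p["cy"]]
def save(p,n): cv2.imwrite(f"pics/{n}.png",p["img"][:,:,::-1])
E
python3 - <<'E'
from h import *
np.set_printoptions(precision=3,suppress=True)
for c in ("top","side"):
    p=read_camera(c); save(p,c+"0"); print(c,np.array(p["world_from_camera"])[:3,3])
    for n in "dish_amber dish_green dryer guides fan_box goblet1 spray jar brush".split():
        for r in nets.tip_of(p,n)[:4]:
            print(n,round(r["score"],2),np.round(r["pixel"]),ray(p,r["pixel"],.153 if n=="fan_box" else 0)[:2])
s=robot.observe();print(s)
E
```

```text
top [ 0.383 -0.036  1.142]
dish_amber 0.91 [414. 120.] [ 0.778 -0.321]
dish_amber 0.74 [370. 158.] [ 0.654 -0.182]
dish_amber 0.52 [363. 120.] [ 0.775 -0.164]
dryer 0.85 [254. 204.] [0.514 0.168]
fan_box 0.71 [186. 190.] [0.531 0.319]
goblet1 0.9 [299. 116.] [0.789 0.036]
goblet1 0.85 [333. 250.] [ 0.375 -0.071]
goblet1 0.6 [327. 121.] [ 0.773 -0.05 ]
spray 0.28 [331. 251.] [ 0.374 -0.063]
jar 0.64 [259. 124.] [0.76  0.159]
brush 0.76 [450. 236.] [ 0.419 -0.418]
side [0.517 0.641 0.863]
dish_amber 0.62 [284. 186.] [ 0.661 -0.188]
dish_amber 0.62 [248. 190.] [ 0.777 -0.168]
dish_amber 0.53 [320. 309.] [0.531 0.236]
dish_green 0.57 [347. 192.] [ 0.453 -0.167]
dryer 0.67 [321. 286.] [0.529 0.171]
fan_box 0.88 [320. 310.] [0.528 0.31 ]
fan_box 0.34 [282. 184.] [ 0.64  -0.052]
goblet1 0.82 [249. 219.] [ 0.753 -0.047]
goblet1 0.8 [371. 216.] [ 0.383 -0.069]
goblet1 0.61 [230. 242.] [0.797 0.037]
spray 0.72 [439. 360.] [0.258 0.353]
jar 0.8 [228. 282.] [0.778 0.167]
brush 0.92 [352. 143.] [ 0.429 -0.417]
{'time': 1.0, 'qpos': array([-1.315,  0.342,  1.524, -0.   ,  1.275, -0.146]), 'qvel': array([-0.002,  0.002,  0.   ,  0.   , -0.001,  0.001]), 'joint_efforts': array([ -0.001, -43.114, -24.448,   0.072,   0.048,  -0.   ]), 'tool_pos': array([ 0.205, -0.483,  0.227]), 'tool_rot': array([ 3.142, -0.   , -1.169]), 'contact_force': array([-0.14,  0.04, -0.13]), 'torque': array([-0.054, -0.02 , -0.047]), 'opening': 0.09205030267825286}
```

```bash
python3 -c "
import cv2
a=cv2.imread('pics/top0.png');cv2.imwrite('pics/t1.png',cv2.resize(a[80:280,150:470],None,fx=2.5,fy=2.5,interpolation=2))
a=cv2.imread('pics/side0.png');cv2.imwrite('pics/s1.png',cv2.resize(a[100:380,180:500],None,fx=2.1,fy=2.1,interpolation=2))"
```

```text
(no output)
```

View pics/t1.png

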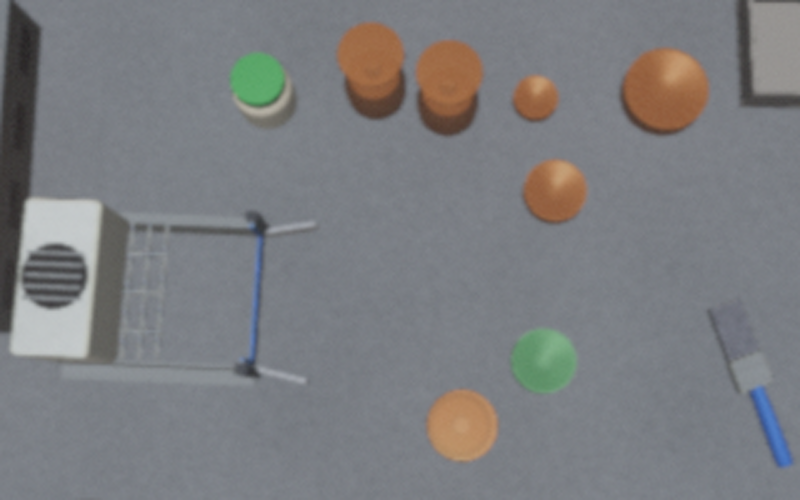

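View pics/s1.png

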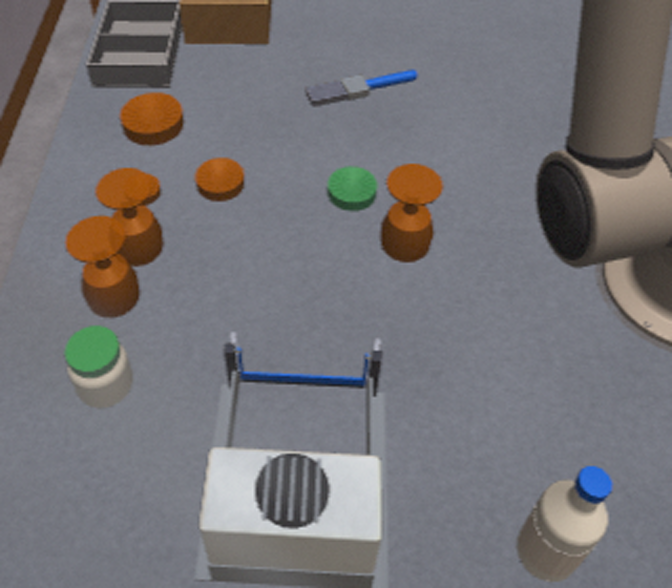

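The top crop shows three amber look-alikes, at full-image pixels: small (364,119), large (416,116) and middle (372,156). I choose the middle one at (372,156). The green dish is at (368,224), the dryer posts at about (253,169) and (248,228), and the rail ends at about (275,170) and (271,232).

```bash
python3 - <<'E'
from h import *
np.set_printoptions(precision=4,suppress=True)
p=read_camera("top"); print(p["fx"])
for n in ("dish_amber","dish_green","goblet1"):
    for r in nets.regions_of(p,n)[:5]:
        c=max(cv2.findContours(r["region"].astype(np.uint8),0,1)[0],key=len)[:,0]
        w=np.array([ray(p,u,.015 if n[0]=='d' else .12)[:2] for u in c]).astype(np.float32)
        print(n,r["score"],r["pixel"],"circ",cv2.minEnclosingCircle(w),w.min(0),w.max(0))
f=nets.regions_of(p,"flap")
for r in f[:2]:
    ys,xs=np.nonzero(r["region"]); print("flap",r["score"],r["pixel"],xs.min(),xs.max(),ys.min(),ys.max())
print("guides",[(r["score"],r["pixel"],ray(p,r["pixel"],0)) for r in nets.tip_of(p,"guides")])
cr=cv2.resize(p["img"][150:250,225:395],None,fx=4.7,fy=4.7,interpolation=2)
cv2.imwrite("pics/t2.png",cr[:,:,::-1])
p=read_camera("side")
for n in ("dryer","fan_box","guides"): print("side",n,[(r["score"],ray(p,r["pixel"],.153 if n=="fan_box" else 0)) for r in nets.tip_of(p,n)[:2]])
for r in nets.regions_of(p,"dish_amber")[:4]:
    ys,xs=np.nonzero(r["region"]);print(r["pixel"],ray(p,r["pixel"],.012))
E
```

```text
381.56408417157564
dish_amber 0.81 [368.0, 158.3] circ ((0.6579656600952148, -0.1839267611503601), 0.0382673442363739) [ 0.6208 -0.2208] [ 0.6953 -0.1479]
dish_amber 0.61 [365.1, 120.3] circ ((0.7729030847549438, -0.1627207100391388), 0.02786816842854023) [ 0.7455 -0.1891] [ 0.7998 -0.1399]
dish_amber 0.59 [416.8, 115.7] circ ((0.7861948013305664, -0.3178853690624237), 0.055910997092723846) [ 0.7334 -0.3736] [ 0.8392 -0.2687]
dish_green 0.63 [364.1, 224.5] circ ((0.4538904130458832, -0.16748936474323273), 0.039904605597257614) [ 0.4172 -0.2051] [ 0.4909 -0.1283]
goblet1 0.73 [297.9, 105.7] circ ((0.7694283127784729, 0.03169053792953491), 0.056815072894096375) [ 0.7139 -0.005 ] [0.8249 0.0685]
goblet1 0.59 [334.1, 251.7] circ ((0.3773592710494995, -0.06875656545162201), 0.03802530840039253) [ 0.3429 -0.1059] [ 0.4137 -0.0317]
guides [(0.66, [298.0, 117.9], array([0.7822, 0.0391, 0.    ]))]
side dryer [(0.63, array([0.523, 0.162, 0.   ]))]
side fan_box [(0.58, array([0.5279, 0.3101, 0.153 ]))]
side guides []
[281.1, 183.8] [ 0.6683 -0.1885  0.012 ]
[250.2, 156.3] [ 0.7901 -0.3219  0.012 ]
```

View pics/t2.png

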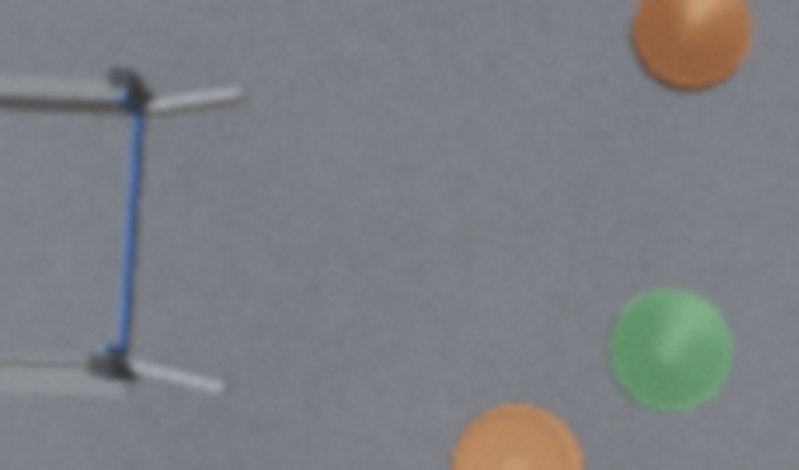

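```bash
python3 - <<'E'
from h import *
np.set_printoptions(precision=4,suppress=True)
p=read_camera("top")
f=lambda u,v:(225+u/4.7-.4,150+v/4.7-.4)
A=ray(p,f(138,112),.034)[:2];B=ray(p,f(122,348),.034)[:2]
G=ray(p,f(240,93),.024)[:2];H=ray(p,f(220,386),.024)[:2]
print(A,B,np.linalg.norm(A-B),G,H,np.linalg.norm(G-H))
M=(A+B)/2;N=(G+H)/2;print("hinge mid",M,"guides mid",N,"axis from mids",M-N,np.degrees(np.arctan2(*(M-N)[::-1])))
d=A-B;print("axis from flap",np.degrees(np.arctan2(d[0],-d[1])), np.degrees(np.arctan2(d[1],d[0]))+90)
d=G-H;print("rails",np.degrees(np.arctan2(d[1],d[0]))+90)
print(np.linalg.norm(M-N))
E
```

```text
[0.5991 0.1648] [0.4508 0.1703] 0.14830421231966298 [0.6136 0.1022] [0.4282 0.1106] 0.18556505664420617
hinge mid [0.5249 0.1675] guides mid [0.5209 0.1064] axis from mids [0.0041 0.0612] 86.17886027248855
axis from flap 87.89135230737679 87.89135230737678
rails 87.39923904733377
0.06131478837608618
```

Call:
carry_out:
  translation:
    - [0,0,0]
    - [0,0,0]
    - [0.0065,-0.0385,0]
    - [0.0065,-0.0385,0]
    - [0.0065,-0.0385,0]
    - [0.0065,-0.0385,0]
    - [0.0065,-0.0385,0]
    - [0.0065,-0.0385,0]
    - [0.0065,-0.0385,0]
    - [0.0065,-0.0385,0]
  turn:
    - [0,0,-0.102]
    - [0,0,-0.102]
    - [0,0,0]
    - [0,0,0]
    - [0,0,0]
    - [0,0,0]
    - [0,0,0]
    - [0,0,0]
    - [0,0,0]
    - [0,0,0]
  gripper: [1,1,1,1,1,1,1,1,1,1]
  squeeze: 5

```text
time: 2.6
tool_pos: [0.4896, -0.3496, 0.2268]
tool_rot: [3.142, -0.0, -0.965]
contact_force: [-0.1, -0.7, 0.7]
opening: 0.0163
```

Call:
carry_out:
  translation:
    - [0.0055,-0.0335,0]
    - [0.0055,-0.0335,0]
    - [0.0055,-0.0335,0]
    - [0.0055,-0.0335,0]
    - [0.0055,-0.0335,0]
    - [0.0055,-0.0335,0]
    - [0.0055,-0.0335,0]
    - [0,0,0.03]
    - [0,0,0.03]
    - [0,0,0.0]
  turn:
    - [0,0,0]
    - [0,0,0]
    - [0,0,0]
    - [0,0,0]
    - [0,0,0]
    - [0,0,0]
    - [0,0,0]
    - [0,0,0]
    - [0,0,0]
    - [0,0,0]
  gripper: [1,1,1,1,1,1,1,1,1,1]

```text
time: 3.6
tool_pos: [0.7007, -0.2473, 0.1608]
tool_rot: [3.136, 0.009, -0.965]
contact_force: [-0.5, -0.1, -0.6]
opening: 0.0001
```

```bash
python3 - <<'E'
from h import *
np.set_printoptions(precision=4,suppress=True)
s=robot.observe();print(s["time"],s["tool_pos"],s["tool_rot"],s["opening"])
p=read_camera("wrist"); save(p,"w0"); im=p["img"].copy()
print(np.array(p["world_from_camera"])[:3,3])
for r in nets.regions_of(p,"dish_amber")[:4]:
    c=max(cv2.findContours(r["region"].astype(np.uint8),0,1)[0],key=len)[:,0]
    w=np.array([ray(p,u,.015)[:2] for u in c]).astype(np.float32); print(r["score"],r["pixel"],cv2.minEnclosingCircle(w),cv2.fitEllipse(w)[:2])
t=s["tool_pos"]; cv2.circle(im,tuple(int(v) for v in proj(p,[t[0],t[1],.0])),4,(255,0,0),-1)
cv2.imwrite("pics/w0.png",im[:,:,::-1])
E
```

```text
3.6 [ 0.7007 -0.2473  0.1608] [ 3.1363  0.0088 -0.9645] 6.123642453574564e-05
[ 0.7581 -0.2095  0.3187]
0.85 [242.4, 181.0] ((0.6601502895355225, -0.1865595132112503), 0.04092344269156456) ((0.6601215600967407, -0.18698029220104218), (0.07603028416633606, 0.08058447390794754))
0.74 [443.3, 155.8] ((0.7866185903549194, -0.32494160532951355), 0.05686449259519577) ((0.7862600684165955, -0.3257647156715393), (0.10608258843421936, 0.11284644156694412))
0.69 [292.8, 57.7] ((0.7781140804290771, -0.1658947765827179), 0.028155865147709846) ((0.778326690196991, -0.1659388691186905), (0.054472923278808594, 0.05507447198033333))
```

View pics/w0.png

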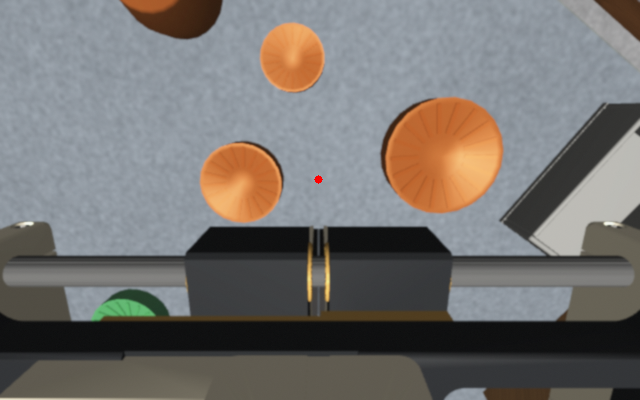

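```bash
python3 - <<'E'
from h import *
s=robot.observe();p=read_camera("wrist")
from scipy.spatial.transform import Rotation as R
Rm=R.from_euler("xyz",s["tool_rot"]).as_matrix();t=s["tool_pos"]
print(p["fx"])
for z in (0,-.019,-.04,-.066,-.09):
    print(z,[np.round(proj(p,t+Rm@[x,y,z])) for x in (-.019,.019) for y in (-.0095,.0095)])
E
```

```text
329.50691902991286
0 [array([280., 228.]), array([281., 262.]), array([355., 228.]), array([354., 262.])]
-0.019 [array([275., 243.]), array([277., 280.]), array([359., 243.]), array([358., 280.])]
-0.04 [array([269., 264.]), array([271., 306.]), array([366., 264.]), array([364., 306.])]
-0.066 [array([257., 301.]), array([260., 352.]), array([377., 301.]), array([375., 352.])]
-0.09 [array([239., 356.]), array([244., 417.]), array([394., 356.]), array([390., 417.])]
```

The wrist view shows the middle dish at (242,181), measured 76 mm across. The small one is at (292,58) and the large one at (443,155), so the choice holds. I'll descend partway and check the finger shape from the side.

Call:
carry_out:
  translation:
    - [0,0,0.03]
    - [0,0,0.03]
    - [0,0,0.03]
    - [0,0,0.03]
    - [0,0,0]
    - [0,0,0]
  turn:
    - [0,0,0]
    - [0,0,0]
    - [0,0,0]
    - [0,0,0]
    - [0,0,0]
    - [0,0,0]
  gripper: [1,1,1,1,1,1]

```text
time: 4.35
tool_pos: [0.7037, -0.2494, 0.0489]
tool_rot: [-3.14, -0.002, -0.965]
contact_force: [0.4, 0.1, 0.7]
opening: 0.0007
```

```bash
python3 - <<'E'
from h import *
s=robot.observe();print(s["tool_pos"],s["tool_rot"])
p=read_camera("side"); print([np.round(proj(p,s["tool_pos"]+np.array([0,0,d]))) for d in (0,.037,.066)])
cv2.imwrite("pics/s2.png",cv2.resize(p["img"][60:260,180:420],None,fx=3.3,fy=3,interpolation=2)[:,:,::-1])
E
```

```text
[ 0.70373246 -0.24937713  0.04892098] [-3.14030687e+00 -2.28194726e-03 -9.65331738e-01]
[array([271., 163.]), array([270., 154.]), array([269., 147.])]
```

View pics/s2.png

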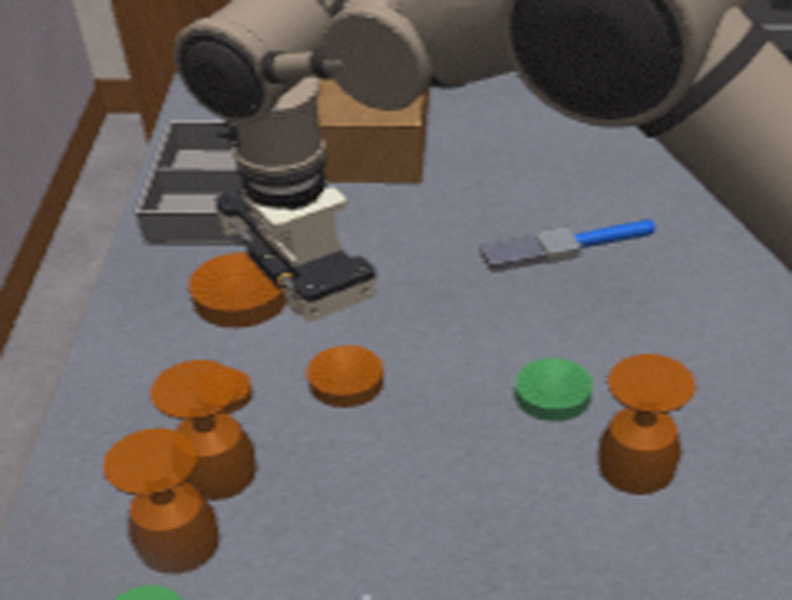

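Call:
carry_out:
  translation:
    - [0,0,0.02]
    - [0,0,0.016]
    - [0,0,0.006]
    - [0,0,0]
    - [-0.007,0,0]
    - [-0.007,0,0]
    - [-0.007,0,0]
    - [-0.007,0,0]
    - [-0.009,0,0]
    - [-0.011,0,0]
  turn:
    - [0,0,0]
    - [0,0,0]
    - [0,0,0]
    - [0,0,0]
    - [0,0,0]
    - [0,0,0]
    - [0,0,0]
    - [0,0,0]
    - [0,0,0]
    - [0,0,0]
  gripper: [1,1,1,1,1,1,1,1,1,1]

```text
time: 5.4
tool_pos: [0.6757, -0.2092, 0.0054]
tool_rot: [-3.141, -0.002, -0.965]
contact_force: [1.8, -1.5, 1.7]
opening: 0.0007
```

```bash
cat > d.py <<'E'
from h import *
np.set_printoptions(precision=4,suppress=True)
s=robot.observe();t=s["tool_pos"];print(s["time"],t,s["tool_rot"],s["contact_force"])
for c in ("wrist","top"):
    p=read_camera(c); save(p,"d_%s_%.0f"%(c,s["time"]*10))
    for r in nets.regions_of(p,"dish_amber")[:4]:
        k=max(cv2.findContours(r["region"].astype(np.uint8),0,1)[0],key=len)[:,0]
        w=np.array([ray(p,u,.017)[:2] for u in k]).astype(np.float32); q=cv2.minEnclosingCircle(w)
        v=np.array(q[0])-t[:2]; print(c,r["score"],q,"rel",np.linalg.norm(v),np.degrees(np.arctan2(v[1],v[0])))
E
python3 d.py
```

```text
5.4 [ 0.6757 -0.2092  0.0054] [-3.1408 -0.002  -0.9651] [ 1.8017 -1.4542  1.7286]
wrist 0.95 ((0.7756522297859192, -0.16675466299057007), 0.027049457654356956) rel 0.10862215448275328 23.025095398471226
wrist 0.94 ((0.7759164571762085, -0.2873919606208801), 0.04097263514995575) rel 0.1270994617671814 -37.94350636485912
wrist 0.73 ((0.6518983840942383, -0.1590413749217987), 0.03958794102072716) rel 0.055548987997500875 115.35240899608414
top 0.54 ((0.7751322984695435, -0.15672820806503296), 0.02837015874683857) rel 0.11246147695452227 27.83558288276725
top 0.39 ((0.831891655921936, -0.33626502752304077), 0.018032532185316086) rel 0.20133599310808212 -39.117155481785495
```

Call:
carry_out:
  translation:
    - [-0.008,0,-0.001]
    - [-0.011,0,-0.001]
    - [-0.012,0,0]
    - [-0.012,0,0]
    - [-0.012,0,0]
    - [-0.012,0,0]
    - [-0.011,0,0]
    - [-0.007,0,0]
    - [-0.003,0,0]
    - [0,0,0]
  turn:
    - [0,0,0]
    - [0,0,0]
    - [0,0,0]
    - [0,0,0]
    - [0,0,0]
    - [0,0,0]
    - [0,0,0]
    - [0,0,0]
    - [0,0,0]
    - [0,0,0]
  gripper: [1,1,1,1,1,1,1,1,1,1]

```text
time: 6.6
tool_pos: [0.6253, -0.1366, 0.0068]
tool_rot: [3.141, 0.0, -0.965]
contact_force: [-0.5, 0.1, -0.6]
opening: 0.0006
```

```bash
python3 d.py; ls pics
```

```text
6.6 [ 0.6253 -0.1366  0.0068] [ 3.1415  0.0002 -0.9648] [-0.5393  0.104  -0.5966]
wrist 0.78 ((0.600797176361084, -0.08648504316806793), 0.0397743321955204) rel 0.05575452164955424 116.02243324150155
wrist 0.65 ((0.7694647312164307, -0.16365574300289154), 0.02982558310031891) rel 0.14672522243625896 -10.631044077818894
top 0.67 ((0.7824386954307556, -0.32005125284194946), 0.05625998601317406) rel 0.2415880837226747 -49.41204624930979
d_top_54.png
d_top_66.png
d_wrist_54.png
d_wrist_66.png
s1.png
s2.png
side0.png
t1.png
t2.png
top0.png
w0.png
```

View pics/d_wrist_66.png

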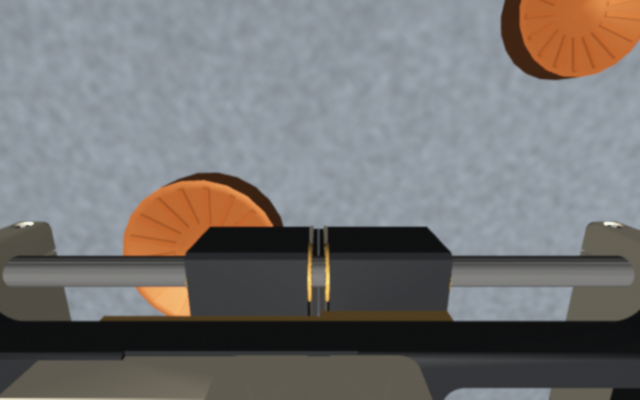

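```bash
cat > f.py <<'E'
# fit 38 mm rim circle (z=.02) to the bright-top colour edge of the dish in the wrist picture
from h import *
from scipy.optimize import least_squares
np.set_printoptions(precision=4,suppress=True)
def run(lim=225):
    s=robot.observe();t=s["tool_pos"];p=read_camera("wrist");im=p["img"].astype(int)
    m=((im[...,0]-im[...,2]>70)&(im[...,0]>130)).astype(np.uint8); m[lim:,:]=0
    n,l,st,ce=cv2.connectedComponentsWithStats(m)
    P=[];g=proj(p,[*t[:2],.02])
    i=min((k for k in range(1,n) if st[k,4]>800),key=lambda k:abs(ce[k][0]-200))
    k=max(cv2.findContours((l==i).astype(np.uint8),0,1)[0],key=len)[:,0]; k=k[(k[:,1]<lim-2)&(k[:,1]>2)]
    w=np.array([ray(p,u,.02)[:2] for u in k])
    r=least_squares(lambda c:np.linalg.norm(w-c,axis=1)-.038,t[:2]+[-.02,.04],loss="soft_l1",f_scale=.002)
    v=r.x-t[:2];y=s["tool_rot"][2];a=np.array([-np.cos(y),-np.sin(y)]);b=np.array([-a[1],a[0]])
    print(s["time"],"tcp",t,np.degrees(y),"dish",r.x,"ahead",v@a,"left",v@b,"cost",r.cost,len(w))
    M=np.array([.524,.166]);A=np.radians(87.6);e=np.array([np.cos(A),np.sin(A)]);q=r.x-M
    print("dryer frame dish",q@e,q@[-e[1],e[0]])
run()
E
python3 f.py
```

```text
6.8 tcp [ 0.6255 -0.1372  0.0067] -55.30625450114375 dish [ 0.5934 -0.092 ] ahead 0.05536487138865948 left 0.0007024035940412117 cost 2.472230405657429e-06 155
dryer frame dish -0.254907775553741 -0.08018108180964276
```

Call:
carry_out:
  translation:
    - [-0.006,0,0]
    - [-0.01,0,0]
    - [-0.013,0,0]
    - [-0.015,0,0]
    - [-0.015,0,0]
    - [-0.015,0,0]
    - [-0.015,0,0]
    - [-0.015,0,0]
    - [-0.013,0,0]
    - [-0.01,0,0]
  turn:
    - [0,0,0]
    - [0,0,0]
    - [0,0,0]
    - [0,0,0]
    - [0,0,0]
    - [0,0,0]
    - [0,0,0]
    - [0,0,0]
    - [0,0,0]
    - [0,0,0]
  gripper: [1,1,1,1,1,1,1,1,1,1]

```text
time: 7.85
tool_pos: [0.5525, -0.0315, 0.007]
tool_rot: [-3.141, -0.0, -0.964]
contact_force: [1.1, -2.8, 0.7]
opening: 0.0007
```

Call:
carry_out:
  translation:
    - [-0.006,0,0]
    - [-0.003,0,0]
    - [0,0,0]
  turn:
    - [0,0,0]
    - [0,0,0]
    - [0,0,0]
  gripper: [1,1,1]

```text
time: 8.15
tool_pos: [0.548, -0.0249, 0.0069]
tool_rot: [-3.141, -0.0, -0.965]
contact_force: [0.8, -0.9, 2.0]
opening: 0.0005
```

```bash
python3 f.py
```

```text
8.15 tcp [ 0.548  -0.0249  0.0069] -55.28939784687966 dish [0.5166 0.0188] ahead 0.05381064345305198 left 0.0009163361129203985 cost 2.9655060503547793e-06 154
dryer frame dish -0.14738023748188167 0.0012079129627231137
```

Call:
carry_out:
  translation:
    - [0.012,0,0]
    - [0.013,0,0]
    - [0,0,0]
    - [0,0,0]
    - [0,0,0]
    - [0,0,0]
    - [0,0,0]
    - [0.0135,0,0]
    - [0,0.024,0]
    - [0,0.024,0]
  turn:
    - [0,0,0]
    - [0,0,0]
    - [0,0,0.1295]
    - [0,0,0.1295]
    - [0,0,0.1295]
    - [0,0,0.1295]
    - [0,0,0.1295]
    - [0,0,0]
    - [0,0,0]
    - [0,0,0]
  gripper: [1,1,1,1,1,1,1,1,1,1]

```text
time: 9.2
tool_pos: [0.5136, -0.059, 0.0064]
tool_rot: [-3.141, -0.0, -1.61]
contact_force: [0.1, 0.4, 0.5]
opening: 0.0005
```

Call:
carry_out:
  translation:
    - [0,0,0]
    - [0,0,0]
  turn:
    - [0,0,0]
    - [0,0,0]
  gripper: [1,1]

```text
time: 9.4
tool_pos: [0.5142, -0.0585, 0.0069]
tool_rot: [-3.141, -0.0, -1.611]
contact_force: [1.2, -0.1, 0.3]
opening: 0.0005
```

```bash
python3 f.py; python3 d.py
```

```text
9.4 tcp [ 0.5142 -0.0585  0.0069] -92.31564198493714 dish [0.5847 0.0143] ahead 0.07560576833953078 left -0.06743243164049897 cost 0.001921143328084936 153
dryer frame dish -0.14898981221115798 -0.06697637236122228
9.45 [ 0.5148 -0.0583  0.0069] [-3.1401 -0.0005 -1.6115] [ 0.1151  0.4629 -0.3865]
wrist 0.66 ((0.5258446931838989, 0.018226739019155502), 0.0409354493021965) rel 0.0773585438187579 81.80733491222207
top 0.74 ((0.7818322777748108, -0.32222598791122437), 0.05625586584210396) rel 0.3754059806404969 -44.66245510839772
```

```bash
cp $(ls -t pics/d_wrist*|head -1) pics/w2.png
```

```text
(no output)
```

View pics/w2.png

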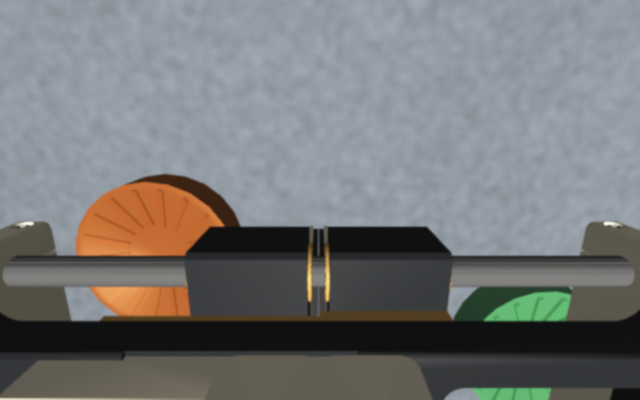

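Call:
carry_out:
  translation:
    - [-0.008,0,0]
    - [-0.008,0,0]
    - [-0.007,0,0]
    - [-0.007,0,0]
    - [-0.01,0,0]
    - [-0.012,0,0]
    - [-0.012,0,0]
    - [-0.01,0,0]
    - [-0.006,0,0]
    - [0,0,0]
  turn:
    - [0,0,0]
    - [0,0,0]
    - [0,0,0]
    - [0,0,0]
    - [0,0,0]
    - [0,0,0]
    - [0,0,0]
    - [0,0,0]
    - [0,0,0]
    - [0,0,0]
  gripper: [1,1,1,1,1,1,1,1,1,1]

```text
time: 10.65
tool_pos: [0.5169, 0.0238, 0.0067]
tool_rot: [3.142, 0.0, -1.611]
contact_force: [-0.3, -0.1, -0.6]
opening: 0.0004
```

```bash
sed -i 's/t\[:2\]+\[-.02,.04\]/t[:2]-.06*np.array([np.cos(s["tool_rot"][2]),np.sin(s["tool_rot"][2])])/' f.py; python3 f.py
```

```text
10.65 tcp [0.5169 0.0238 0.0067] -92.32152661126308 dish [0.5189 0.0789] ahead 0.055130857338441946 left 0.0003244021711686152 cost 2.3909344128055564e-06 156
dryer frame dish -0.08721165953721512 0.001491915433885699
```

Call:
carry_out:
  translation:
    - [-0.006,0,0]
    - [-0.01,0,0]
    - [-0.012,0,0]
    - [-0.012,0,0]
    - [-0.012,0,0]
    - [-0.012,0,0]
    - [-0.012,0,0]
    - [-0.012,0,0]
    - [-0.012,0,0]
    - [-0.01,0,0]
  turn:
    - [0,0,0]
    - [0,0,0]
    - [0,0,0]
    - [0,0,0]
    - [0,0,0]
    - [0,0,0]
    - [0,0,0]
    - [0,0,0]
    - [0,0,0]
    - [0,0,0]
  gripper: [1,1,1,1,1,1,1,1,1,1]

```text
time: 11.7
tool_pos: [0.5215, 0.1338, 0.0067]
tool_rot: [3.141, -0.0, -1.612]
contact_force: [0.1, -1.5, 0.7]
opening: 0.0006
```

```bash
python3 f.py; python3 -c "
from h import *
p=read_camera('side');cv2.imwrite('pics/s3.png',cv2.resize(p['img'][150:370,220:460],None,fx=2.7,fy=2.7,interpolation=2)[:,:,::-1])"
```

```text
11.7 tcp [0.5215 0.1338 0.0067] -92.3672126663829 dish [0.5202 0.1834] ahead 0.0494380074384447 left 0.0033842955614327964 cost 0.0005705402244847146 128
dryer frame dish 0.01717645653811236 0.004527311742020384
```

View pics/s3.png

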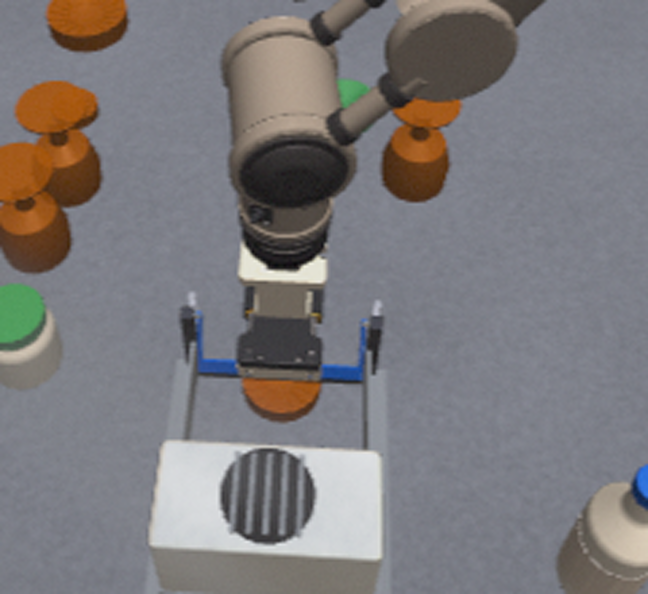

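The side view shows the dish centred in the mouth at (282,395), with the flap resting on it and the gripper clear of both posts. I'll continue.

Call:
carry_out:
  translation:
    - [-0.006,0,0]
    - [-0.01,0,0]
    - [-0.011,0,0]
    - [-0.011,0,0]
    - [-0.01,0,0]
    - [-0.006,0,0]
    - [-0.004,0,0]
    - [-0.002,0,0]
    - [0,0,0]
    - [0,0,0]
  turn:
    - [0,0,0]
    - [0,0,0]
    - [0,0,0]
    - [0,0,0]
    - [0,0,0]
    - [0,0,0]
    - [0,0,0]
    - [0,0,0]
    - [0,0,0]
    - [0,0,0]
  gripper: [1,1,1,1,1,1,1,1,1,1]

```text
time: 12.8
tool_pos: [0.5241, 0.1897, 0.0083]
tool_rot: [3.141, -0.004, -1.612]
contact_force: [-5.6, -20.3, 17.3]
opening: 0.0002
```

Call:
carry_out:
  translation:
    - [0.006,0,0]
    - [0.01,0,0]
    - [0.012,0,0]
    - [0.012,0,0]
    - [0.012,0,0]
    - [0.015,0,0]
    - [0.015,0,0]
    - [0.015,0,0]
    - [0.015,0,0]
    - [0.015,0,0]
  turn:
    - [0,0,0]
    - [0,0,0]
    - [0,0,0]
    - [0,0,0]
    - [0,0,0]
    - [0,0,0]
    - [0,0,0]
    - [0,0,0]
    - [0,0,0]
    - [0,0,0]
  gripper: [1,1,1,1,1,1,1,1,1,1]

```text
time: 13.8
tool_pos: [0.5187, 0.0644, 0.0067]
tool_rot: [-3.142, -0.0, -1.613]
contact_force: [0.0, -0.6, -0.2]
opening: 0.0006
```

Call:
carry_out:
  translation:
    - [0.015,0,0]
    - [0.015,0,0]
    - [0,0,-0.04]
    - [0,0,-0.04]
    - [0,0,-0.04]
    - [0,0,-0.03]
    - [0,0,0]
    - [0,0,0]
    - [0,0,0]
    - [0,0,0]
  turn:
    - [0,0,0]
    - [0,0,0]
    - [0,0,0]
    - [0,0,0]
    - [0,0,0]
    - [0,0,0]
    - [0,0,0]
    - [0,0,0]
    - [0,0,0]
    - [0,0,0]
  gripper: [1,1,1,1,1,1,1,1,1,1]

```text
time: 14.8
tool_pos: [0.5167, 0.0357, 0.1553]
tool_rot: [3.139, 0.0, -1.613]
contact_force: [0.1, -0.0, 0.5]
opening: 0.0001
```

```bash
python3 -c "
from h import *
print(robot.observe()['time'],robot.observe()['tool_pos'])
p=read_camera('side');cv2.imwrite('pics/s4.png',cv2.resize(p['img'][150:370,220:460],None,fx=2.7,fy=2.7,interpolation=2)[:,:,::-1])
M=np.array([.524,.166]);A=np.radians(87.6);e=np.array([np.cos(A),np.sin(A)])
for c in ('side','top'):
  p=read_camera(c)
  for r in nets.regions_of(p,'dish_amber')[:5]:
    w=ray(p,r['pixel'],.015)[:2];q=w-M;print(c,r['score'],r['pixel'],w,q@e,q@[-e[1],e[0]])
  for n in ('dish_green','goblet1'): print(n,[ray(p,r['pixel'],0)[:2] for r in nets.tip_of(p,n)])
"
```

```text
14.8 [0.51672966 0.03567265 0.1552775 ]
side 0.97 [319.6, 302.0] [0.53250064 0.22480193] 0.059106322107327254 -0.0060308108084167165
side 0.96 [250.3, 156.2] [ 0.78890067 -0.31905633] -0.47353796395480335 -0.2849803571307116
side 0.64 [252.6, 190.7] [ 0.7563272  -0.15317115] -0.30916232590806236 -0.24548891082456745
side 0.64 [324.0, 277.9] [0.52255282 0.15685021] -0.009202366155227164 0.001062757624850153
side 0.26 [448.8, 350.9] [0.23587984 0.33802303] 0.15980691403478517 0.2950710059260829
dish_green [array([ 0.43946943, -0.17865133])]
goblet1 [array([0.79263534, 0.03017788]), array([ 0.77188647, -0.04905104]), array([ 0.38252608, -0.06674291]), array([0.54087234, 0.23589459])]
top 0.76 [224.8, 202.5] [0.51444356 0.25235729] 0.08588135432616287 0.013164323069080141
top 0.72 [417.1, 118.4] [ 0.77670858 -0.32759108] -0.48257578213506014 -0.27315636364954465
top 0.7 [365.6, 121.2] [ 0.76717339 -0.16939465] -0.324917406662653 -0.25700495704013726
dish_green [array([ 0.45033996, -0.17037306])]
goblet1 [array([ 0.38115484, -0.08276577]), array([0.78122123, 0.02911678]), array([ 0.77185662, -0.0586642 ])]
```

View pics/s4.png

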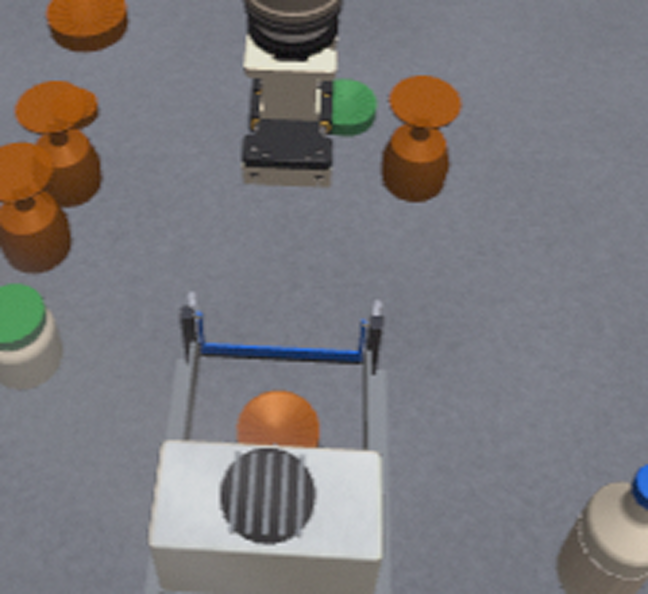

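The side view shows the flap hanging at (324,280), the same pixel as when it was shut at the start. The dish is well behind it, at dryer x of about 0.08 m. The gripper is clear, so I'll hand in.

```bash
python3 -c "
from h import *
print(robot.hand_in())"
```

```text
the job is handed in; nothing more can be done
None
```

I pushed the middle-sized amber dish (76 mm) into the dryer with the closed fingertips and drew the fingers back out. The job is handed in; the hand-in reports no verdict. By the robot's clock it took about 14 s.

**Last checks:**
- **Dish:** the top camera puts it about 86 mm past the hinge line and 13 mm off the centre line. The side camera gives 59 mm, but the fan box partly hides the dish there. Both are beyond the 45 mm needed.
- **Flap:** it hangs at the same pixel as when it was shut at the start. I did not measure its angle.
- **Bystanders:** the green dish reads within about 5 mm of its start in the top camera. In the side camera it reads about 18 mm off, but there the gripper partly hid it. The goblets read 5 to 15 mm off in one camera or the other, within the networks' scatter. The jar and spray bottle look undisturbed, and I did not check the brush again.

**One irregularity:** at the end of the push the wrist read about 27 N, where it had been only a few newtons before. I think the gripper body leaned on the flap, but I did not confirm that. It is under the 35 N and 40 N limits, though the peak between readings was not seen. The reading fell to zero once the fingers were out.

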